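# Set and lock the air regulator for the solder-paste dispenser

### The arm

A 6-joint arm with a two-finger parallel gripper is mounted at the origin on the work surface. World frame = base frame: x ahead of the robot, y to its left, z up, the work surface at z = 0. Lengths are in mm, angles in rad, forces in N, time in s.
With the tool pointing down it reaches from about 325 to 850 mm from the base axis. Payload 4.4 kg.
Tool frame: the origin (TCP) lies on the centre line of the jaws, within the pads' length; the fingertips stand 19 mm ahead of it and the grasp point (between the pads) is the TCP; z points along the fingers, y is the line along which they close (so a half turn about z gives the same grasp; the last joint's range is limited). The gripper opens to 94 mm and grips with 3 to 60 N. Pads are 16 mm wide; open, the fingers measure 119 mm over their backs; the gripper's body (75 mm by 177 mm) begins 78 mm behind the grasp point.
Start: joints at [-1.292, 0.207, 1.542, -0, 1.393, -0.15], TCP at [239.585, -522.711, 224.447] pointing down, gripper open.
Joint ranges: [-2.73, 2.73], [-0.86, 2.22], [0.23, 2.46], [-1.11, 4.25], [0.08, 2.63], [-2.82, 2.82]. Speed limits (rad/s): [2.79, 2.79, 3.14, 3.14, 3.14, 3.14].

### API

Orientations are given as a unit quaternion [x, y, z, w].
In Python, from cell import telemetry, vision, sign_off gives the robot as it stands. The module is installed in compiled form; this text tells all that it offers.
- The arm moves only by the tool jog_arm, never from a script. Its argument "plan" is a list that holds one entry, the list of rows, each a list of 7 numbers: the shift along the world's x, y, z in units of 25 mm (1.0 is 25 mm), then the turn, a rotation vector about the world's x, y, z in rad, then the closure, from 0 (fully open) to 1 (shut). In form: [[[x, y, z, wx, wy, wz, grip], ...]]. A call has 1 to 20 rows; each row shifts and turns the commanded pose from where the row before left it; what a row does not reach is not made up. A row lasts 1/10 s, in which the tool goes at most 50 mm and 8.59 degrees, less where a joint would pass 70% of its speed; a pose out of reach is approached as far as the arm can. A call is refused whole if a number of a shift passes 1 or a number of a turn 0.15, either way. A call with a gripper value outside its range is refused whole. The fingers move at their own pace and stop on an object; "squeeze" is the grip in N (left out, the last holds). Time passes only in rows, so rows that do not move let the fingers close. It gives the time, the measured TCP pose, the force, the opening and the grip force at its end, in the units of the state.
- telemetry.sense(): the state, without advancing time (a new reading comes with each control period).
- vision.get_image(name): name is "scene" or "top"; returns (picture, depth): 384x512x3 uint8, blue, green, red; 384x512 float32, mm along the optical axis (not along the pixel's ray), 0 where there is no reading.
- vision.camera_info(name): a dict with "camera_matrix" (3x3 intrinsics, pixels), "k1" (the pictures are not rectified: a ray, as slopes to the right and down, at radius r is drawn at 1 + k1 r^2 times it, then the intrinsics apply), "rvec" (rotation vector, rad) and "tvec" (3), from world to camera coordinates, as OpenCV has them. Camera axes: x right, y down, z forward; pixel columns grow to the right and rows downward; lengths in mm; the calibration is good to about 2 mm. A picture is of the moment at which its call begins. camera_info takes no time and is no camera call.
- sign_off(): hands the job in; it is judged then, once.
The state is a dict: "t": time; "q": joint angles; "joint_vel": joint speeds; "joint_efforts": joint torques, N m; "tcp_pos": TCP position; "tool_rot": TCP orientation; "contact_force": force on the tool from outside, world axes, zero at the start; "moment": the same for the moment, N m; "opening": finger opening in mm; "gripper_force": force on a finger pad.
Only numpy, scipy, OpenCV 4.12 (cv2) and the standard library are available. Lean on these libraries where they do the work, as an engineer would, in place of code of your own. Each camera call takes 0.05 s, during which the arm holds its last target. There are 200 camera calls.

### The job

On the soldering bench, set the air regulator for the paste dispenser: turn its blue knob clockwise until the knob's white line is in line with the red marker on the scale ring, then pull the knob straight up past its click until it meets its stop and stays out, locked on that setting, and let go of it. Pull only as hard as the click needs and do not yank the knob against the stop (keep the pull there below about 10 N); do not shift the red marker, and leave the other things on the bench alone.

Things in the scene. Friction and masses are not known exactly. Their poses are not given: they have to be found in the camera images.
- regulator: Bench air regulator, bolted down: dark steel base plate 130 x 120 mm, bracket, clear bowl, 46 mm aluminium body with a round gauge in front, black bonnet, and on top an aluminium scale ring 68 mm across, its top face 186 mm above the bench; the knob stands on it, axis vertical. Origin: on the knob's axis at bench level. x points to the rear (away from the gauge), y to the left, z up; yaw varies.
- knob: Blue round knob: ribbed barrel 38 mm across, 40 mm tall, on a black skirt 48 mm across, 6 mm tall. Origin: centre of the skirt's underside, 188 mm above the bench while the knob is in (unlocked, as at the start). It turns with a drag of about 0.12 N m and stays at the angle where it is left. A large turn takes more than one grasp.
- knob_top (a point): Centre of the knob's flat top, 46 mm above its underside: 234 mm above the bench while in. Pulled up, it gives easily at first, then a spring ball resists (up to about 6 N: the click), then the knob is drawn up against a firm stop and stays. The stop is 5 to 16 mm up, different each time, and cannot be seen; short of the click the knob drops back. At the stop a toothed clutch brakes any turning.
- pointer (a point): Index point of the knob's white line, at the skirt's rim: 26 mm from the knob's axis, 3 mm above the skirt's underside. The white line (3 mm wide) runs over the knob's top from the centre, down the barrel and across the skirt. The point turns and rises with the knob.
- mark (a point): Index point of the red marker, a red tab (14 x 6 mm) clipped on the outer edge of the scale ring: 26 mm from the knob's axis, 3 mm above the ring's top. The tab reaches from 29 to 43 mm from the axis and 3 mm above the ring. Its place on the scale varies. The knob is at the mark when pointer is straight above this point.
- dial (a joint): Angle of the knob (rad), from 0 to 4.71, growing clockwise seen from above. At 0 the pointer lies in the direction of 135 degrees counterclockwise from the regulator's x axis.
- marker (a joint): Angle of the red marker (rad), measured in the same way as dial: the knob is at the mark when the two values are equal. It stands 0.7 to 2.3 rad clockwise of the knob's start.
- lock_plate: Fixed plate hidden inside the knob, on its axis, underside 210.5 mm above the bench: the stop that the knob's clutch meets when pulled out. Latched, the spring ball alone presses the clutch on it with 2 to 3 N, and a pull on the knob adds to that; the lock is damaged above 14 N on the plate, that is about 11 N of upward pull at the stop. It hardly gives.
- tip_cleaner: Bystander, loose: red soldering-tip cleaner with a brass wool insert, 70 x 60 x 55 mm. Origin at the centre of its underside.
- flux_tin: Bystander, loose: round steel flux tin with a green lid, 62 mm across, 30 mm tall. Origin at the centre of its underside.
- solder_reel: Bystander, loose: reel of solder standing on its flange, 56 mm across, 40 mm tall. Origin at the centre of its underside.
- syringe_stand: Bystander, loose: wooden block 60 x 60 x 40 mm with an upright paste syringe in it, 130 mm tall in all. Origin at the centre of its underside.

How it is judged:
By the outcome, as a careful person would: the job done as asked, in the order asked, and still so for the second after the job is handed in, with the robot touching nothing.
It also fails if it takes over 58 s, if anything falls off the work surface, if the arm or the gripper's body presses on something with over 40 N, if the wrist force passes 120 N, or if a joint passes its speed limit or range.

## Working session

There is one attempt and no reset: what is moved stays moved. The work goes in short steps, Python scripts to look and compute and a tool call to move; the robot and the scene stay as the last step left them, time stands still between calls to the robot, and variables do not carry over. Pictures are saved under pics/ and viewed, at most 10 in all, crops included, and the job is handed in when it is done.

Besides the shell and the picture viewer there is one more tool, called after ">>>" as name(argument=value, ...) on one line, values as JSON. jog_arm: Moves the arm, as the interface text tells. Its arguments: {"type":"object","properties":{"plan":{"type":"array"},"squeeze":{"type":"number"}},"required":["plan"]}

```bash
mkdir -p pics; cat > h.py <<'E'
import numpy as np, cv2
from cell import telemetry, vision, sign_off
def cam(n):
    c=vision.camera_info(n); K=np.array(c["camera_matrix"],float); R=cv2.Rodrigues(np.array(c["rvec"],float))[0]
    return K,c["k1"],R,np.array(c["tvec"],float).ravel()
def rays(n,uv):
    K,k1,R,t=cam(n); uv=np.atleast_2d(np.array(uv,float))
    d=np.c_[(uv[:,0]-K[0,2])/K[0,0],(uv[:,1]-K[1,2])/K[1,1]]
    s=d.copy()
    for _ in range(20): s=d/(1+k1*(s**2).sum(1,keepdims=True))
    return -R.T@t, np.c_[s,np.ones(len(s))]@R, s
def on_plane(n,uv,z):
    o,d,_=rays(n,uv); return o+d*((z-o[2])/d[:,2])[:,None]
def deproj(n,uv,depth):
    o,d,_=rays(n,uv); return o+d*np.asarray(depth).reshape(-1,1)
def proj(n,P):
    K,k1,R,t=cam(n); p=np.atleast_2d(P)@R.T+t; s=p[:,:2]/p[:,2:]; s=s*(1+k1*(s**2).sum(1,keepdims=True))
    return np.c_[s[:,0]*K[0,0]+K[0,2],s[:,1]*K[1,1]+K[1,2]]
E
python3 - <<'E'
from h import *
for n in("scene","top"):
    im,d=vision.get_image(n); cv2.imwrite(f"pics/{n}0.png",im); np.save(f"pics/{n}0.npy",d)
    K,k,R,t=cam(n); print(n,K[0,0],k,-R.T@t,R[2])
a=[cv2.imread(f"pics/{n}0.png") for n in("scene","top")]
cv2.imwrite("pics/both.png",cv2.resize(np.vstack(a),(512,768))[:,:] if 0 else cv2.resize(np.hstack(a),(800,300)))
print(telemetry.sense())
E
```

```text
scene 376.4879929240243 0.03029196480067671 [1232.05382175  -38.38521336  848.10419441] [-0.67536065  0.07338929 -0.73382696]
top 354.3689372402247 -0.06902030753263162 [543.62516591  54.73570453 990.99272568] [ 0.0841661  -0.00691495 -0.99642774]
{'t': 0.1, 'q': array([-1.29151911e+00,  2.07289789e-01,  1.54277108e+00,  1.43123909e-05,
        1.39348940e+00, -1.50469226e-01]), 'joint_vel': array([-6.42642109e-04, -1.14324017e-03, -3.19297903e-03, -1.10837719e-04,
       -4.26113409e-04,  1.00747660e-06]), 'joint_efforts': array([-5.12525930e-04, -3.71866000e+01, -2.82293701e+01,  7.00565334e-02,
        3.11260123e-02, -4.67106383e-05]), 'tcp_pos': array([ 239.39206265, -522.06254074,  223.45140263]), 'tool_rot': array([ 9.77003237e-01,  2.13222226e-01, -5.59673739e-05, -9.77231365e-04]), 'contact_force': array([ 0.26132732, -0.20564031,  0.80676313]), 'moment': array([-0.01947614,  0.04531678, -0.01087956]), 'gripper_force': 0.0, 'opening': 94.11367587686368}
```

View pics/top0.png

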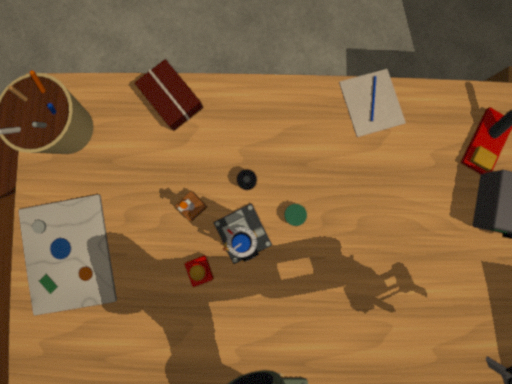

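View pics/scene0.png

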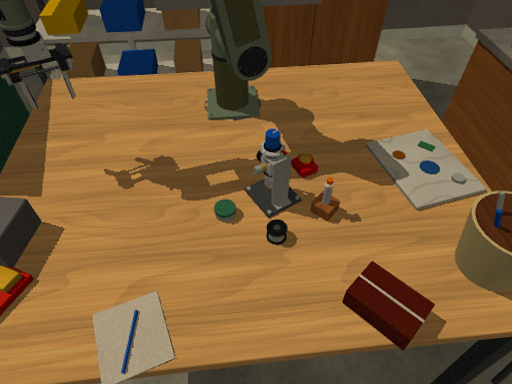

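The top view shows the knob at about (240,242) with the marker near (232,230). In the scene view the knob is at about (272,138). Next I'll measure on enlarged crops.

```bash
python3 - <<'E'
from h import *
t=cv2.imread("pics/top0.png"); s=cv2.imread("pics/scene0.png")
a=cv2.resize(t[205:275,205:275],(560,560),interpolation=cv2.INTER_CUBIC)
b=cv2.resize(s[120:210,245:275+0+20],(0,0),fx=4,fy=6) if 0 else cv2.resize(s[122:160,252:296],(0,0),fx=5,fy=5,interpolation=cv2.INTER_CUBIC)
c=np.zeros((560,790,3),np.uint8); c[:,:560]=a; c[:b.shape[0],565:565+b.shape[1]]=b
cv2.imwrite("pics/crop0.png",c)
hsv=cv2.cvtColor(t,cv2.COLOR_BGR2HSV); roi=np.zeros(t.shape[:2],bool); roi[222:262,220:262]=1
H,S,V=[hsv[...,i].astype(int) for i in range(3)]
def pr(m,name,z,T="top"):
    v,u=np.nonzero(m&roi)
    if len(u): p=on_plane(T,[[u.mean(),v.mean()]],z)[0]; print(name,len(u),u.mean().round(2),v.mean().round(2),p.round(1))
pr((H>100)&(H<130)&(S>120),"blue",234); pr(((H<8)|(H>172))&(S>120),"red",189)
d=np.load("pics/top0.npy"); print(d[236:250:2,228:254:2].round(0))
for n,z in(("tip",0),):pass
E
```

```text
blue 253 241.26 241.88 [483.4  82.9 234. ]
red 16 231.25 232.56 [500.3 107.4 189. ]
[[801. 799. 792. 790. 749. 751. 750. 750. 752. 754. 790. 798. 798.]
 [798. 795. 790. 751. 751. 752. 749. 750. 749. 748. 761. 789. 800.]
 [798. 797. 750. 751. 750. 750. 751. 752. 750. 750. 751. 790. 798.]
 [797. 796. 750. 749. 752. 749. 749. 749. 749. 750. 751. 791. 798.]
 [795. 798. 749. 750. 751. 750. 749. 749. 749. 750. 750. 788. 796.]
 [797. 797. 749. 751. 750. 748. 751. 748. 750. 751. 748. 790. 797.]
 [844. 795. 786. 748. 749. 748. 750. 748. 749. 748. 788. 797. 796.]]
```

View pics/crop0.png

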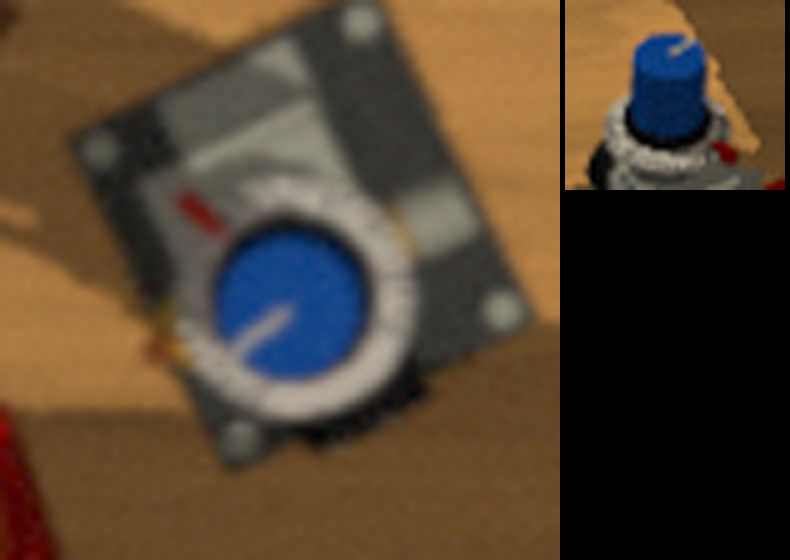

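The crop shows the white line pointing lower-left, from (292,312) to (237,353). The red tab is upper-left at (201,213), so a clockwise turn of roughly 80° is needed. Now a precise measurement.

```bash
cat > m.py <<'E'
from h import *
def measure(n0=None, lift=0, save=None):
    ims=[];ds=[]
    if n0: ims=[cv2.imread(n0+".png")]; ds=[np.load(n0+".npy")]
    else:
        for _ in range(3): a,b=vision.get_image("top"); ims.append(a); ds.append(b)
        if save: cv2.imwrite(save,ims[0])
    t=np.mean(ims,0).astype(np.uint8); d=np.median(ds,0)
    hsv=cv2.cvtColor(t,cv2.COLOR_BGR2HSV).astype(int); H,S,V=hsv[...,0],hsv[...,1],hsv[...,2]
    vv,uu=np.mgrid[0:384,0:512]; roi=(abs(uu-241)<26)&(abs(vv-242)<26)
    P=np.zeros(t.shape); v,u=np.nonzero(roi); P[v,u]=deproj("top",np.c_[u,v],d[v,u])
    top=roi&(abs(P[...,2]-234-lift)<10)&(d>0)
    v,u=np.nonzero(top); Q=on_plane("top",np.c_[u,v],234+lift)
    hull=cv2.convexHull(Q[:,:2].astype(np.float32)); (cx,cy),r=cv2.minEnclosingCircle(hull)
    c=Q[:,:2].mean(0); print("top centre",c.round(2),"encl",round(cx,2),round(cy,2),"r",round(r,2),"area r",np.sqrt(len(u)*(750/354)**2/np.pi).round(2),"z",np.median(P[top][:,2]).round(1))
    ring=roi&(abs(P[...,2]-186)<9)&(S<70); v,u=np.nonzero(ring); q=on_plane("top",np.c_[u,v],186)[:,:2].astype(np.float32)
    rc=cv2.minEnclosingCircle(cv2.convexHull(q)); print("ring",np.round(rc[0],2),round(rc[1],2))
    # white line on the top
    far=np.linalg.norm(Q[:,:2]-c,axis=1)<17
    v,u=np.nonzero(top); w=np.clip(t[v,u,2].astype(float)-60,0,None)*far  # red channel: blue knob low, white high
    w[w<0.3*w.max()]=0
    l=(Q[:,:2]-c); m=(w[:,None]*l).sum(0)/w.sum(); a=np.arctan2(m[1],m[0])
    C=np.cov(l[w>0].T,aweights=w[w>0]); e=np.linalg.eigh(C)[1][:,1]; e=e*np.sign(e@m)
    print("line centroid",m.round(2),"deg",np.degrees(a).round(1),"axis deg",np.degrees(np.arctan2(e[1],e[0])).round(1),"n",(w>0).sum())
    R=t[...,2].astype(float)-np.maximum(t[...,1],t[...,0]); g=roi&(R>25); 
    k,lab,st,ce=cv2.connectedComponentsWithStats(g.astype(np.uint8)); 
    for i in range(1,k):
        v,u=np.nonzero(lab==i); q=on_plane("top",np.c_[u,v],189)[:,:2]; mm=np.average(q,axis=0,weights=R[v,u])
        for cc in (c,np.array(rc[0])):
            x=mm-cc; print("red",len(u),mm.round(1),"rad",np.linalg.norm(x).round(1),"deg",np.degrees(np.arctan2(x[1],x[0])).round(1))
    return c
if __name__=="__main__": measure("pics/top0")
E
python3 m.py
```

```text
top centre [481.05  85.32] encl 481.01 85.44 r 19.46 area r 19.31 z 233.2
ring [489.9   90.55] 44.28
line centroid [-6.64  6.57] deg 135.3 axis deg 127.9 n 21
red 9 [533.5 139.2] rad 75.2 deg 45.8
red 9 [533.5 139.2] rad 65.3 deg 48.2
red 78 [524.7  34.8] rad 66.8 deg -49.2
red 78 [524.7  34.8] rad 65.7 deg -58.0
red 23 [503.  111.4] rad 34.0 deg 49.9
red 23 [503.  111.4] rad 24.6 deg 57.9
red 678 [445.9  97.6] rad 37.2 deg 160.7
red 678 [445.9  97.6] rad 44.5 deg 170.9
```

>>> jog_arm(plan=[[[0.4, 1, 0.2, 0, 0, 0.09, 0], [0.4, 1, 0.2, 0, 0, 0.09, 0], [0.4, 1, 0.2, 0, 0, 0.09, 0], [0.4, 1, 0.2, 0, 0, 0.09, 0], [0.4, 1, 0.2, 0, 0, 0.09, 0], [0.4, 1, 0.2, 0, 0, 0.09, 0], [0.4, 1, 0.2, 0, 0, 0.09, 0], [0.4, 1, 0.2, 0, 0, 0.09, 0], [0.4, 1, 0.2, 0, 0, 0.09, 0], [0.4, 1, 0.2, 0, 0, 0.09, 0], [0.4, 1, 0.2, 0, 0, 0.09, 0], [0.4, 1, 0.2, 0, 0, 0.09, 0], [0.4, 1, 0.2, 0, 0, 0.09, 0], [0.4, 1, 0.2, 0, 0, 0.09, 0], [0.4, 1, 0.2, 0, 0, 0.09, 0], [0.4, 1, 0.2, 0, 0, 0.09, 0], [0.4, 1, 0.2, 0, 0, 0.09, 0], [0.4, 1, 0.2, 0, 0, 0.09, 0], [0.4, 1, 0.2, 0, 0, 0.09, 0], [0.4, 1, 0.2, 0, 0, 0.09, 0]]], squeeze=20)

```text
t: 2.1
tcp_pos: [439.5, -21.5, 324.2]
tool_rot: [0.439, 0.899, -0.0, -0.0]
contact_force: [1.1, 0.9, 0.0]
opening: 94.5
gripper_force: 0.0
```

>>> jog_arm(plan=[[[0.332, 0.854, 0, 0, 0, 0, 0], [0.332, 0.854, 0, 0, 0, 0, 0], [0.332, 0.854, 0, 0, 0, 0, 0], [0.332, 0.854, 0, 0, 0, 0, 0], [0.332, 0.854, 0, 0, 0, 0, 0], [0, 0, 0, 0, 0, 0, 0], [0, 0, -0.8, 0, 0, 0, 0], [0, 0, -0.8, 0, 0, 0, 0], [0, 0, -0.8, 0, 0, 0, 0], [0, 0, -0.8, 0, 0, 0, 0], [0, 0, -0.5, 0, 0, 0, 0], [0, 0, 0, 0, 0, 0, 0], [0, 0, 0, 0, 0, 0, 0]]])

```text
t: 3.4
tcp_pos: [481.2, 83.7, 232.3]
tool_rot: [0.44, 0.898, -0.0, 0.0]
contact_force: [0.4, 0.3, -0.1]
opening: 94.0
gripper_force: 0.0
```

```bash
python3 - <<'E'
from h import *
s=telemetry.sense(); print(s)
im,d=vision.get_image("scene"); c=cv2.resize(im[70:180,210:340],(0,0),fx=5,fy=5,interpolation=cv2.INTER_CUBIC); cv2.imwrite("pics/c1.png",c)
E
```

```text
{'t': 3.4, 'q': array([-5.13648619e-03,  1.36241795e-02,  1.73816081e+00, -1.47282617e-04,
        1.38956637e+00, -6.63704733e-01]), 'joint_vel': array([ 0.00593774, -0.00972172, -0.02434104,  0.00193125, -0.00253398,
        0.00134442]), 'joint_efforts': array([-2.58384843e-02, -2.79929101e+01, -2.72927356e+01,  4.18934855e-02,
        8.84105405e-02, -2.92522112e-03]), 'tcp_pos': array([481.2143252 ,  83.68259477, 232.3307096 ]), 'tool_rot': array([ 4.40450827e-01,  8.97776726e-01, -1.26110401e-05,  1.40156665e-04]), 'contact_force': array([ 0.39416494,  0.27106369, -0.12513861]), 'moment': array([ 0.03319882, -0.11689781, -0.02053405]), 'gripper_force': 0.0, 'opening': 94.00402881677017}
```

View pics/c1.png

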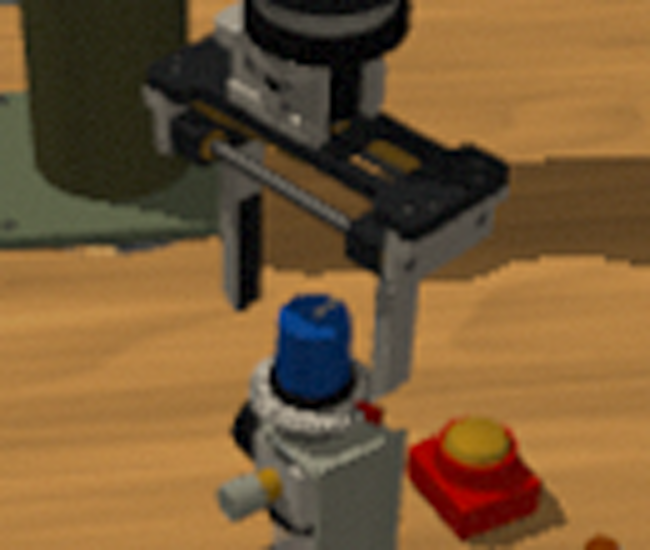

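The gripper straddles the knob, with the fingers at (240,290) and (395,370) in the crop. I'll descend and close.

>>> jog_arm(plan=[[[0, 0.05, -0.24, 0, 0, 0, 0], [0, 0, -0.24, 0, 0, 0, 0], [0, 0, 0, 0, 0, 0, 0.4], [0, 0, 0, 0, 0, 0, 0.5], [0, 0, 0, 0, 0, 0, 1], [0, 0, 0, 0, 0, 0, 1], [0, 0, 0, 0, 0, 0, 1], [0, 0, 0, 0, 0, 0, 1], [0, 0, 0, 0, 0, 0, 1], [0, 0, 0, 0, 0, 0, 1]]], squeeze=12)

```text
t: 4.45
tcp_pos: [480.0, 84.5, 220.0]
tool_rot: [0.44, 0.898, -0.002, -0.001]
contact_force: [-4.6, -3.3, 3.2]
opening: 37.7
gripper_force: 12.0
```

```bash
python3 -c "
from h import *
s=telemetry.sense()
for k in ('tcp_pos','contact_force','moment','opening','gripper_force','joint_vel'):print(k,np.round(s[k],2))"
```

```text
tcp_pos [480.04  84.47 219.98]
contact_force [-4.59 -3.28  3.22]
moment [-0.57  0.62 -0.  ]
opening 37.67
gripper_force 12.0
joint_vel [-0.  0.  0.  0. -0.  0.]
```

>>> jog_arm(plan=[[[-0.048, -0.036, 0, 0, 0, 0, 1], [0, 0, 0, 0, 0, 0, 1], [0, 0, 0, 0, 0, -0.1, 1], [0, 0, 0, 0, 0, -0.1, 1], [0, 0, 0, 0, 0, -0.1, 1], [0, 0, 0, 0, 0, -0.1, 1], [0, 0, 0, 0, 0, -0.1, 1], [0, 0, 0, 0, 0, -0.1, 1], [0, 0, 0, 0, 0, -0.1, 1], [0, 0, 0, 0, 0, -0.1, 1], [0, 0, 0, 0, 0, -0.1, 1], [0, 0, 0, 0, 0, -0.1, 1], [0, 0, 0, 0, 0, -0.1, 1], [0, 0, 0, 0, 0, -0.1, 1], [0, 0, 0, 0, 0, 0, 1], [0, 0, 0, 0, 0, 0, 1]]], squeeze=20)

```text
t: 6.05
tcp_pos: [480.3, 84.3, 220.0]
tool_rot: [0.87, 0.493, 0.0, 0.0]
contact_force: [0.8, -1.3, -0.2]
opening: 37.8
gripper_force: 20.0
```

```bash
python3 -c "
from h import *
s=telemetry.sense()
for k in ('tcp_pos','tool_rot','contact_force','moment','opening','gripper_force','q'):print(k,np.round(s[k],3))"
```

```text
tcp_pos [480.31   84.344 220.027]
tool_rot [0.87  0.493 0.    0.   ]
contact_force [ 0.767 -1.26  -0.243]
moment [-0.171 -0.113 -0.099]
opening 37.816
gripper_force 20.0
q [-0.004  0.022  1.756  0.     1.363  0.535]
```

>>> jog_arm(plan=[[[0, 0, 0, 0, 0, 0, 0.2], [0, 0, 0, 0, 0, 0, 0], [0, 0, 0, 0, 0, 0, 0], [0, 0, 0, 0, 0, 0, 0], [0, 0, 0.8, 0, 0, 0, 0], [0, 0, 0.8, 0, 0, 0, 0], [0, 0, 0.8, 0, 0, 0, 0], [-1, 0, 0, 0, 0, 0, 0], [-1, 0, 0, 0, 0, 0, 0], [-1, 0, 0, 0, 0, 0, 0], [-1, 0, 0, 0, 0, 0, 0], [-1, 0, 0, 0, 0, 0, 0], [0, 0, 0, 0, 0, 0, 0]]])

```text
t: 7.35
tcp_pos: [353.0, 84.6, 279.9]
tool_rot: [0.87, 0.493, 0.0, -0.0]
contact_force: [0.2, -0.2, 0.3]
opening: 93.9
gripper_force: 0.0
```

```bash
python3 - <<'E'
from m import *
measure(save="pics/top1.png")
t=cv2.imread("pics/top1.png"); cv2.imwrite("pics/crop1.png",cv2.resize(t[217:267,212:267],(0,0),fx=12,fy=12,interpolation=cv2.INTER_CUBIC))
s=telemetry.sense(); print(s["t"],s["tcp_pos"])
E
```

```text
top centre [480.93  85.22] encl 481.08 85.36 r 19.41 area r 19.24 z 233.3
ring [490.27  85.33] 43.17
line centroid [4.04 6.97] deg 59.9 axis deg 60.2 n 19
red 10 [533.6 138.5] rad 74.9 deg 45.4
red 10 [533.6 138.5] rad 68.6 deg 50.8
red 78 [524.7  34.8] rad 66.7 deg -49.1
red 78 [524.7  34.8] rad 61.1 deg -55.8
red 23 [502.9 111.4] rad 34.2 deg 49.9
red 23 [502.9 111.4] rad 29.0 deg 64.1
red 719 [442.6  90.8] rad 38.7 deg 171.6
red 719 [442.6  90.8] rad 47.9 deg 173.4
7.5 [355.66928023  84.37486522 280.27920323]
```

View pics/crop1.png

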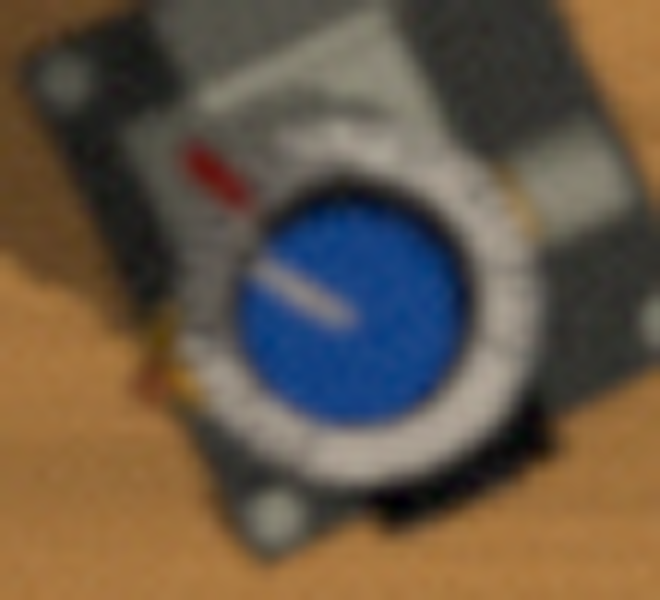

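The line is now at 60.1° and the tab at about 50.4°. I used the centre (480.4,84.2), which comes from intersecting the two line fits and agrees with where the grip centred. About 0.17 rad more clockwise is needed.

>>> jog_arm(plan=[[[1, 0, 0, 0, 0, 0, 0], [1, 0, 0, 0, 0, 0, 0], [1, 0, 0, 0, 0, 0, 0], [1, 0, 0, 0, 0, 0, 0], [1, 0, 0, 0, 0, 0, 0], [0.015, 0, 0, 0, 0, 0, 0], [0, 0, -0.8, 0, 0, 0, 0], [0, 0, -0.8, 0, 0, 0, 0], [0, 0, -0.8, 0, 0, 0, 0], [0, 0, 0, 0, 0, 0, 0.4], [0, 0, 0, 0, 0, 0, 0.5], [0, 0, 0, 0, 0, 0, 1], [0, 0, 0, 0, 0, 0, 1], [0, 0, 0, 0, 0, 0, 1], [0, 0, 0, 0, 0, 0, 1], [0, 0, 0, 0, 0, 0, 1]]], squeeze=20)

```text
t: 9.1
tcp_pos: [480.4, 84.4, 220.2]
tool_rot: [0.87, 0.492, 0.0, 0.0]
contact_force: [-0.5, -0.6, 0.9]
opening: 41.3
gripper_force: 0.0
```

>>> jog_arm(plan=[[[0, 0, 0, 0, 0, -0.06, 1], [0, 0, 0, 0, 0, -0.06, 1], [0, 0, 0, 0, 0, -0.05, 1], [0, 0, 0, 0, 0, 0, 1], [0, 0, 0, 0, 0, 0, 1], [0, 0, 0, 0, 0, 0, 0.2], [0, 0, 0, 0, 0, 0, 0], [0, 0, 0, 0, 0, 0, 0], [0, 0, 0, 0, 0, 0, 0], [0, 0, 0.8, 0, 0, 0, 0], [0, 0, 0.8, 0, 0, 0, 0], [0, 0, 0.8, 0, 0, 0, 0], [-1, 0, 0, 0, 0, 0, 0], [-1, 0, 0, 0, 0, 0, 0], [-1, 0, 0, 0, 0, 0, 0], [-1, 0, 0, 0, 0, 0, 0], [-1, 0, 0, 0, 0, 0, 0], [0, 0, 0, 0, 0, 0, 0]]])

```text
t: 10.9
tcp_pos: [353.4, 84.6, 279.8]
tool_rot: [0.909, 0.417, 0.0, -0.0]
contact_force: [-0.2, -0.0, -0.4]
opening: 94.0
gripper_force: 0.0
```

```bash
python3 - <<'E'
from m import *
measure(save="pics/top2.png")
ts=[cv2.imread("pics/top2.png")]+[vision.get_image("top")[0] for _ in range(5)]
t=np.mean(ts,0); c=np.array([480.4,84.2])
R=t[...,2]-np.maximum(t[...,1],t[...,0])
v,u=np.mgrid[224:240,222:236]; w=np.clip(R[v,u]-15,0,None).ravel(); q=on_plane("top",np.c_[u.ravel(),v.ravel()],189)[:,:2]
m=np.average(q,axis=0,weights=w); e=np.linalg.eigh(np.cov(q.T,aweights=w))[1][:,1]
print("red",m,np.degrees(np.arctan2(*(m-c)[::-1])),"axis",np.degrees(np.arctan2(e[1],e[0]))%180)
v,u=np.mgrid[230:254,229:254]; q=on_plane("top",np.c_[u.ravel(),v.ravel()],234)[:,:2]; ok=np.linalg.norm(q-c,axis=1)<16
w=np.clip(t[v,u,2].ravel()-60,0,None)*ok; m=np.average(q,axis=0,weights=w); e=np.linalg.eigh(np.cov(q.T,aweights=w))[1][:,1]
print("line",m,np.degrees(np.arctan2(*(m-c)[::-1])),"axis",np.degrees(np.arctan2(e[1],e[0]))%180, t[v,u,2].max(), np.median(t[v,u,2]))
cv2.imwrite("pics/crop2.png",cv2.resize(t[217:267,212:267].astype(np.uint8),(0,0),fx=12,fy=12,interpolation=cv2.INTER_CUBIC))
print(telemetry.sense()["t"])
E
```

```text
top centre [480.89  85.21] encl 481.12 85.44 r 19.49 area r 19.24 z 233.4
ring [485.95  92.19] 41.89
line centroid [5.48 6.71] deg 50.8 axis deg 51.4 n 21
red 9 [533.5 139.2] rad 75.4 deg 45.8
red 9 [533.5 139.2] rad 66.8 deg 44.7
red 75 [525.   34.8] rad 67.0 deg -48.8
red 75 [525.   34.8] rad 69.4 deg -55.7
red 23 [502.9 111.4] rad 34.2 deg 49.9
red 23 [502.9 111.4] rad 25.6 deg 48.5
red 727 [442.8  90.9] rad 38.5 deg 171.4
red 727 [442.8  90.9] rad 43.1 deg -178.3
red [502.92190372 111.18758481] 50.15404560241392 axis 49.52378805530409
line [485.4521196   90.68691942] 52.08795448442257 axis 52.1733414770181 173.5 71.5
11.3
```

View pics/crop2.png

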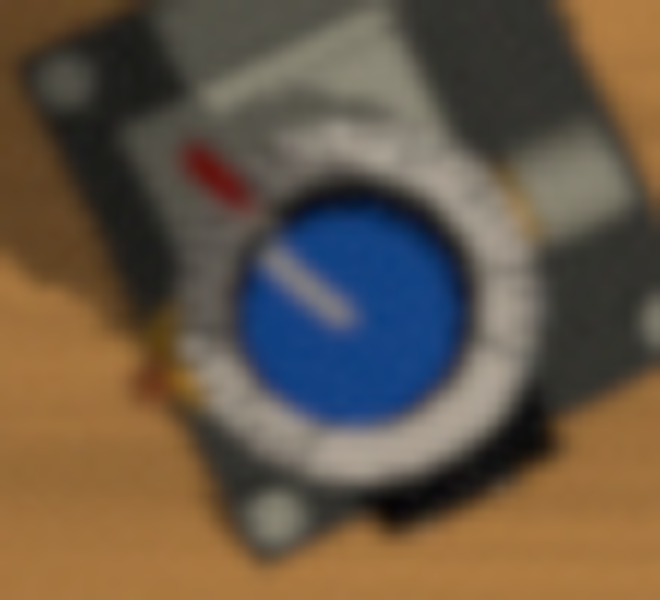

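The line now points almost straight at the tab. The tab centre is at crop (217,178), and the line runs from (350,322) to (265,250). I'll refine the fit and cross-check it with the scene camera.

```bash
cat > a.py <<'E'
from h import *
c=np.array([480.4,84.2])
def ang(x): return np.degrees(np.arctan2(x[1],x[0]))
def fit(t,cm,z,box,rmax,f,c=c):
    v,u=np.mgrid[box[1]:box[3],box[0]:box[2]]; v=v.ravel();u=u.ravel()
    q=on_plane(cm,np.c_[u,v],z)[:,:2]; s=f(t[v,u]); 
    r=np.linalg.norm(q-c,axis=1); ok=(r>rmax[0])&(r<rmax[1]); b=np.median(s[ok]); w=np.clip(s-b-0.25*(s[ok].max()-b),0,None)*ok
    m=np.average(q,axis=0,weights=w); e=np.linalg.eigh(np.cov(q.T,aweights=w))[1][:,1]; e=e*np.sign(e@(m-c))
    print(cm,"centroid",m.round(2),"rad",np.linalg.norm(m-c).round(1),"deg",ang(m-c).round(1),"axis",ang(e).round(1))
    return m,e
red=lambda p:p[:,2]-np.maximum(p[:,1],p[:,0]); wh=lambda p:p[:,2]
def both(t,dz=0):
    fit(t,"top",234+dz,(228,230,255,256),(0,16.5),wh); fit(t,"top",189,(222,222,238,242),(27,45),red)
E
python3 - <<'E'
from a import *
for n in("top0","top1","top2"): print(n); both(cv2.imread(f"pics/{n}.png").astype(float))
t=np.mean([vision.get_image("scene")[0].astype(float) for _ in range(5)],0); np.save("pics/scene2.npy",t)
p=proj("scene",[[480.4,84.2,234],[480.4,84.2,189],[503,111,189]]); print(p)
u,v=p[0]; fit(t,"scene",234,(int(u)-10,int(v)-8,int(u)+11,int(v)+9),(0,16.5),wh)
u,v=p[2]; fit(t,"scene",189,(int(u)-8,int(v)-7,int(u)+9,int(v)+8),(24,46),red)
E
```

```text
top0
top centroid [475.28  90.96] rad 8.5 deg 127.2 axis 127.0
top centroid [503.11 111.29] rad 35.3 deg 50.0 axis 48.6
top1
top centroid [484.51  91.46] rad 8.3 deg 60.5 axis 61.8
top centroid [503.09 111.35] rad 35.4 deg 50.1 axis 49.1
top2
top centroid [485.58  90.79] rad 8.4 deg 51.8 axis 50.7
top centroid [502.99 111.33] rad 35.3 deg 50.2 axis 48.9
[[273.04594861 132.20889593]
 [272.51158692 145.54554184]
 [283.81452463 150.47229571]]
scene centroid [481.52  90.53] rad 6.4 deg 80.0 axis 2.1
scene centroid [500.66 114.2 ] rad 36.2 deg 56.0 axis -23.7
```

Line ≈51.4°, tab ≈49.9°. I'll regrasp, close fully, turn the last ~2° (with a little allowance for windup), then check.

>>> jog_arm(plan=[[[1, 0, 0, 0, 0, 0, 0], [1, 0, 0, 0, 0, 0, 0], [1, 0, 0, 0, 0, 0, 0], [1, 0, 0, 0, 0, 0, 0], [1, 0, 0, 0, 0, 0, 0], [0, 0, 0, 0, 0, 0, 0], [0, 0, -0.8, 0, 0, 0, 0], [0, 0, -0.8, 0, 0, 0, 0], [0, 0, -0.8, 0, 0, 0, 0], [0, 0, 0, 0, 0, 0, 0.4], [0, 0, 0, 0, 0, 0, 0.5], [0, 0, 0, 0, 0, 0, 1], [0, 0, 0, 0, 0, 0, 1], [0, 0, 0, 0, 0, 0, 1], [0, 0, 0, 0, 0, 0, 1], [0, 0, 0, 0, 0, 0, 1], [0, 0, 0, 0, 0, 0, 1], [0, 0, 0, 0, 0, 0, 1], [0, 0, 0, 0, 0, 0, 1]]], squeeze=20)

```text
t: 13.45
tcp_pos: [480.4, 84.3, 220.1]
tool_rot: [0.909, 0.417, 0.0, 0.0]
contact_force: [0.0, -0.3, 1.3]
opening: 37.7
gripper_force: 20.0
```

>>> jog_arm(plan=[[[0, 0, 0, 0, 0, -0.017, 1], [0, 0, 0, 0, 0, -0.017, 1], [0, 0, 0, 0, 0, 0, 1], [0, 0, 0, 0, 0, 0, 1]]])

```text
t: 13.85
tcp_pos: [480.4, 84.3, 220.1]
tool_rot: [0.916, 0.401, 0.0, 0.0]
contact_force: [-0.2, 0.0, 1.6]
opening: 37.8
gripper_force: 20.0
```

```bash
python3 -c "
from h import *
s=telemetry.sense()
for k in ('tcp_pos','tool_rot','contact_force','moment','opening','gripper_force'):print(k,np.round(s[k],4))
print(np.degrees(2*np.arctan2(s['tool_rot'][1],s['tool_rot'][0])))"
```

```text
tcp_pos [480.3961  84.3393 220.0975]
tool_rot [9.160e-01 4.012e-01 1.000e-04 1.000e-04]
contact_force [-0.2455  0.0466  1.5604]
moment [-0.0641 -0.0064 -0.0082]
opening 37.758
gripper_force 20.0003
47.310129010054176
```

Turned 1.97°, so the line should be at about 49.5–50°. Now a gentle pull in small steps.

>>> jog_arm(plan=[[[0, 0, 0.02, 0, 0, 0, 1], [0, 0, 0.02, 0, 0, 0, 1], [0, 0, 0.02, 0, 0, 0, 1], [0, 0, 0.02, 0, 0, 0, 1], [0, 0, 0, 0, 0, 0, 1]]])

```text
t: 14.35
tcp_pos: [480.4, 84.3, 222.0]
tool_rot: [0.916, 0.401, 0.0, 0.0]
contact_force: [1.1, -1.2, 0.2]
opening: 37.4
gripper_force: 20.0
```

>>> jog_arm(plan=[[[0, 0, 0.02, 0, 0, 0, 1], [0, 0, 0.02, 0, 0, 0, 1], [0, 0, 0, 0, 0, 0, 1]]])

```text
t: 14.65
tcp_pos: [480.4, 84.3, 223.1]
tool_rot: [0.916, 0.401, 0.0, 0.0]
contact_force: [0.3, -0.5, -0.5]
opening: 37.8
gripper_force: 20.0
```

>>> jog_arm(plan=[[[0, 0, 0.02, 0, 0, 0, 1], [0, 0, 0.02, 0, 0, 0, 1], [0, 0, 0, 0, 0, 0, 1]]])

```text
t: 14.95
tcp_pos: [480.4, 84.4, 224.1]
tool_rot: [0.916, 0.401, 0.0, 0.0]
contact_force: [2.0, -0.1, -0.2]
opening: 37.4
gripper_force: 20.0
```

>>> jog_arm(plan=[[[0, 0, 0.01, 0, 0, 0, 1], [0, 0, 0.01, 0, 0, 0, 1], [0, 0, 0, 0, 0, 0, 1]]])

```text
t: 15.25
tcp_pos: [480.4, 84.4, 224.5]
tool_rot: [0.916, 0.401, 0.0, 0.0]
contact_force: [1.5, -0.8, -0.8]
opening: 37.5
gripper_force: 20.0
```

>>> jog_arm(plan=[[[0, 0, 0.01, 0, 0, 0, 1], [0, 0, 0.01, 0, 0, 0, 1], [0, 0, 0, 0, 0, 0, 1]]])

```text
t: 15.55
tcp_pos: [480.3, 84.4, 225.0]
tool_rot: [0.916, 0.401, 0.0, 0.0]
contact_force: [2.3, -0.3, -0.8]
opening: 37.6
gripper_force: 20.0
```

>>> jog_arm(plan=[[[0, 0, 0.01, 0, 0, 0, 1], [0, 0, 0.01, 0, 0, 0, 1], [0, 0, 0, 0, 0, 0, 1]]])

```text
t: 15.85
tcp_pos: [480.3, 84.4, 225.5]
tool_rot: [0.916, 0.401, 0.0, 0.0]
contact_force: [2.2, -0.7, -1.5]
opening: 37.4
gripper_force: 20.0
```

```bash
python3 -c "
from h import *
s=telemetry.sense()
for k in ('tcp_pos','contact_force','moment','opening'):print(k,np.round(s[k],3))"
```

```text
tcp_pos [480.327  84.359 225.518]
contact_force [ 2.216 -0.744 -1.491]
moment [-0.291 -0.536  0.084]
opening 37.448
```

>>> jog_arm(plan=[[[0, 0, 0.01, 0, 0, 0, 1], [0, 0, 0.01, 0, 0, 0, 1], [0, 0, 0, 0, 0, 0, 1]]])

```text
t: 16.15
tcp_pos: [480.3, 84.3, 226.0]
tool_rot: [0.916, 0.401, 0.0, 0.0]
contact_force: [2.4, -1.7, -1.3]
opening: 38.2
gripper_force: 20.0
```

>>> jog_arm(plan=[[[0, 0, 0.01, 0, 0, 0, 1], [0, 0, 0.01, 0, 0, 0, 1], [0, 0, 0, 0, 0, 0, 1]]])

```text
t: 16.45
tcp_pos: [480.3, 84.3, 226.3]
tool_rot: [0.916, 0.401, 0.0, 0.0]
contact_force: [3.9, -1.2, -2.4]
opening: 37.9
gripper_force: 20.0
```

>>> jog_arm(plan=[[[0, 0, 0.01, 0, 0, 0, 1], [0, 0, 0.01, 0, 0, 0, 1], [0, 0, 0, 0, 0, 0, 1]]])

```text
t: 16.75
tcp_pos: [480.3, 84.3, 226.7]
tool_rot: [0.916, 0.401, -0.0, 0.0]
contact_force: [4.2, -0.9, -5.2]
opening: 37.8
gripper_force: 20.0
```

>>> jog_arm(plan=[[[0, 0, 0.01, 0, 0, 0, 1], [0, 0, 0.01, 0, 0, 0, 1], [0, 0, 0, 0, 0, 0, 1]]])

```text
t: 17.05
tcp_pos: [480.3, 84.3, 227.6]
tool_rot: [0.916, 0.401, -0.0, 0.0]
contact_force: [2.6, -0.9, -2.8]
opening: 37.6
gripper_force: 20.0
```

>>> jog_arm(plan=[[[0, 0, 0.01, 0, 0, 0, 1], [0, 0, 0, 0, 0, 0, 1], [0, 0, 0, 0, 0, 0, 1]]])

```text
t: 17.35
tcp_pos: [480.3, 84.3, 228.0]
tool_rot: [0.916, 0.401, 0.0, 0.0]
contact_force: [2.5, -2.1, -3.0]
opening: 37.5
gripper_force: 20.0
```

```bash
python3 -c "
from h import *
s=telemetry.sense()
for k in ('tcp_pos','contact_force','moment','opening'):print(k,np.round(s[k],3))"
```

```text
tcp_pos [480.305  84.342 227.959]
contact_force [ 2.468 -2.118 -2.974]
moment [-0.37  -0.764  0.001]
opening 37.485
```

>>> jog_arm(plan=[[[0, 0, 0.01, 0, 0, 0, 1], [0, 0, 0.01, 0, 0, 0, 1], [0, 0, 0, 0, 0, 0, 1]]])

```text
t: 17.65
tcp_pos: [480.3, 84.3, 228.4]
tool_rot: [0.916, 0.401, 0.0, 0.0]
contact_force: [2.9, -1.9, -2.4]
opening: 37.4
gripper_force: 20.0
```

>>> jog_arm(plan=[[[0, 0, 0.01, 0, 0, 0, 1], [0, 0, 0, 0, 0, 0, 1]]])

```text
t: 17.85
tcp_pos: [480.3, 84.3, 228.6]
tool_rot: [0.916, 0.401, 0.0, 0.0]
contact_force: [3.1, -2.3, -1.3]
opening: 37.7
gripper_force: 20.0
```

>>> jog_arm(plan=[[[0, 0, 0.01, 0, 0, 0, 1], [0, 0, 0.01, 0, 0, 0, 1], [0, 0, 0, 0, 0, 0, 1]]])

```text
t: 18.15
tcp_pos: [480.3, 84.4, 229.2]
tool_rot: [0.916, 0.401, 0.0, 0.0]
contact_force: [1.7, -1.6, -0.2]
opening: 37.6
gripper_force: 20.0
```

>>> jog_arm(plan=[[[0, 0, 0.01, 0, 0, 0, 1], [0, 0, 0, 0, 0, 0, 1]]])

```text
t: 18.35
tcp_pos: [480.3, 84.4, 229.4]
tool_rot: [0.916, 0.401, 0.0, 0.0]
contact_force: [3.7, -1.6, 0.2]
opening: 37.5
gripper_force: 20.0
```

>>> jog_arm(plan=[[[0, 0, 0.01, 0, 0, 0, 1], [0, 0, 0.01, 0, 0, 0, 1], [0, 0, 0, 0, 0, 0, 1]]])

```text
t: 18.65
tcp_pos: [480.3, 84.4, 229.9]
tool_rot: [0.916, 0.401, 0.0, 0.0]
contact_force: [3.1, -3.2, 0.9]
opening: 37.7
gripper_force: 20.0
```

>>> jog_arm(plan=[[[0, 0, 0.01, 0, 0, 0, 1], [0, 0, 0, 0, 0, 0, 1]]])

```text
t: 18.85
tcp_pos: [480.3, 84.4, 230.2]
tool_rot: [0.916, 0.401, 0.0, 0.0]
contact_force: [3.8, -2.0, 1.4]
opening: 37.6
gripper_force: 20.0
```

>>> jog_arm(plan=[[[0, 0, 0.01, 0, 0, 0, 1], [0, 0, 0.01, 0, 0, 0, 1], [0, 0, 0, 0, 0, 0, 1]]])

```text
t: 19.15
tcp_pos: [480.3, 84.4, 230.6]
tool_rot: [0.916, 0.401, 0.0, 0.0]
contact_force: [3.2, -2.4, 1.3]
opening: 37.7
gripper_force: 20.0
```

>>> jog_arm(plan=[[[0, 0, 0.01, 0, 0, 0, 1], [0, 0, 0, 0, 0, 0, 1]]])

```text
t: 19.35
tcp_pos: [480.3, 84.4, 230.7]
tool_rot: [0.916, 0.401, 0.0, 0.0]
contact_force: [2.3, -2.2, 1.1]
opening: 37.8
gripper_force: 20.0
```

>>> jog_arm(plan=[[[0, 0, 0.01, 0, 0, 0, 1], [0, 0, 0, 0, 0, 0, 1]]])

```text
t: 19.55
tcp_pos: [480.3, 84.4, 230.8]
tool_rot: [0.916, 0.401, 0.0, 0.0]
contact_force: [3.9, -2.1, -0.5]
opening: 37.7
gripper_force: 20.0
```

>>> jog_arm(plan=[[[0, 0, 0.01, 0, 0, 0, 1], [0, 0, 0, 0, 0, 0, 1]]])

```text
t: 19.75
tcp_pos: [480.3, 84.4, 230.9]
tool_rot: [0.916, 0.401, -0.0, 0.0]
contact_force: [4.4, -3.4, -0.8]
opening: 37.8
gripper_force: 20.0
```

>>> jog_arm(plan=[[[0, 0, 0.01, 0, 0, 0, 1], [0, 0, 0, 0, 0, 0, 1]]])

```text
t: 19.95
tcp_pos: [480.3, 84.4, 231.0]
tool_rot: [0.916, 0.401, -0.0, -0.0]
contact_force: [4.4, -2.5, -2.1]
opening: 37.6
gripper_force: 20.0
```

>>> jog_arm(plan=[[[0, 0, 0.01, 0, 0, 0, 1], [0, 0, 0, 0, 0, 0, 1], [0, 0, 0, 0, 0, 0, 1]]])

```text
t: 20.25
tcp_pos: [480.3, 84.3, 231.0]
tool_rot: [0.916, 0.401, -0.0, -0.0]
contact_force: [5.0, -2.6, -3.2]
opening: 37.8
gripper_force: 20.0
```

The height stays at 231.0 while the pull grows to about 3 N, so the knob is against the stop about 11 mm up. I'll unload, release and retreat.

>>> jog_arm(plan=[[[0, 0, -0.02, 0, 0, 0, 1], [0, 0, 0, 0, 0, 0, 0.4], [0, 0, 0, 0, 0, 0, 0], [0, 0, 0, 0, 0, 0, 0], [0, 0, 0, 0, 0, 0, 0], [0, 0, 0.8, 0, 0, 0, 0], [0, 0, 0.8, 0, 0, 0, 0], [0, 0, 0.8, 0, 0, 0, 0], [-1, 0, 0, 0, 0, 0, 0], [-1, 0, 0, 0, 0, 0, 0], [-1, 0, 0, 0, 0, 0, 0], [-1, 0, 0, 0, 0, 0, 0], [-1, 0, 0, 0, 0, 0, 0], [0, 0, 0, 0, 0, 0, 0]]])

```text
t: 21.65
tcp_pos: [353.1, 84.8, 291.1]
tool_rot: [0.916, 0.402, -0.0, -0.0]
contact_force: [0.8, -0.6, 0.7]
opening: 94.4
gripper_force: 0.0
```

```bash
python3 - <<'E'
from m import *
import a
measure(lift=11,save="pics/top3.png")
t=np.mean([vision.get_image("top")[0].astype(float) for _ in range(4)],0)
a.both(t,11); print(telemetry.sense()["t"])
cv2.imwrite("pics/crop3.png",cv2.resize(t[217:267,212:267].astype(np.uint8),(0,0),fx=12,fy=12,interpolation=cv2.INTER_CUBIC))
E
```

```text
top centre [481.28  85.36] encl 481.7 84.94 r 19.45 area r 19.57 z 243.9
ring [487.37  88.77] 41.3
line centroid [5.19 6.02] deg 49.3 axis deg 48.8 n 22
red 9 [533.5 139.3] rad 75.0 deg 45.9
red 9 [533.5 139.3] rad 68.4 deg 47.6
red 76 [524.8  34.8] rad 66.7 deg -49.2
red 76 [524.8  34.8] rad 65.7 deg -55.2
red 22 [503.  111.3] rad 33.9 deg 50.1
red 22 [503.  111.3] rad 27.5 deg 55.3
red 721 [442.7  90.9] rad 39.0 deg 171.8
red 721 [442.7  90.9] rad 44.7 deg 177.2
top centroid [485.99  90.77] rad 8.6 deg 49.6 axis 47.1
top centroid [503.08 111.36] rad 35.4 deg 50.1 axis 49.3
22.0
```

View pics/crop3.png

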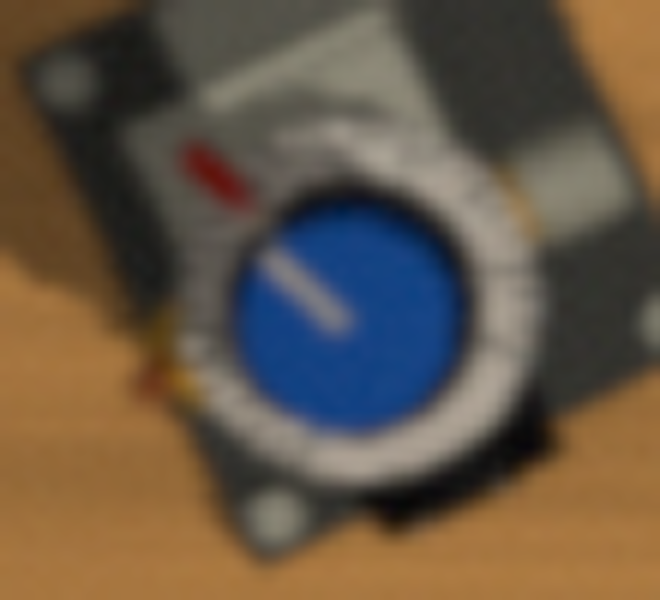

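The knob stays out, with its top measured at 244 mm against 233 mm before. The line runs from (350,325) to (265,250), at about 49.5°, and the tab at (217,178) is at 50°, unmoved. I'm handing it in.

```bash
python3 -c "
from cell import sign_off; print(sign_off())"
```

```text
the job is handed in; nothing more can be done
None
```

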